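# Park the rolling pin in its V-rest

### The job

Put the rolling pin away by rolling it, not lifting it: with a light, steady push of the fingers against its side, roll it along the board and into the groove of the wooden V-rest at the board's far edge. Then nudge it endwise if need be, so that it lies centred on the rest with both handles sticking out equally. Do not squeeze or pick up the pin or send it off at speed, and leave the mugs, jars and other ware where they stand.

Things in the scene. Friction and masses are not known exactly. Their poses are not given: they have to be found in the camera images.
- pin: Wooden rolling pin lying on the canvas-faced slab board, about 0.35 kg: barrel 50 mm in diameter, 170 mm long; at each end a dark handle 28 mm in diameter; 300 mm long from handle end to handle end. Origin at its middle, on its axis, 49 mm above the bench. Its y axis runs along the pin; x and z turn as it rolls. It rolls easily and runs on if pushed fast.
- rest: Slab board with a wooden V-rest, 200 mm long, along the middle of its far edge; fixed to the bench. Origin at bench height under the bottom line of the groove, half-way along. Its level x axis points the way the pin must roll, from the board into the groove; y runs along the groove. The pin starts on the board (-x side), up to 17 degrees out of square and 65 mm off to one side.
- board_mid (a point): Middle of the board's flat top, 24 mm above the bench, 140 mm before the groove's bottom. The board is 235 mm along x and 400 mm along y, flush with the groove's front edge.
- rest_seat (a point): Where the pin's middle (its origin) lies when it is seated and centred: on the groove's middle plane, 39 mm above the bench. The groove's faces slope 45 degrees, its bottom is 4 mm above the bench, its front edge 24 mm above it and 20 mm before the bottom line. Sliding the seated pin endwise takes 2 to 5 N.
- rest_rail (a point): Middle of the flat top of the rest's back rail, 34 mm above the bench, 200 mm long and 20 mm wide, 40 mm beyond the groove's bottom line. Its sloping face stops the pin.
- mug_a: Bystander: unglazed mug, 76 mm across without its handle, 88 mm tall. Origin at the centre of its underside.
- mug_b: Bystander: unglazed mug, 76 mm across without its handle, 88 mm tall. Origin at the centre of its underside.
- jar_a: Bystander: glaze jar, 56 mm across, 65 mm tall. Origin at the centre of its underside.
- jar_b: Bystander: glaze jar, 56 mm across, 65 mm tall. Origin at the centre of its underside.
- post: Bystander: tubular kiln post standing on end, 48 mm across, 70 mm tall. Origin at the centre of its underside.
- bowl: Bystander: unglazed bowl, 110 mm across, 50 mm tall. Origin at the centre of its underside.
- rib: Bystander: flat wooden rib, 50 x 100 mm, 6 mm thick, lying on the bench. Origin at the centre of its underside.

How it is judged:
By the outcome, as a careful person would: the job done as asked, in the order asked, and still so for the second after the job is handed in, with the robot touching nothing.
It also fails if it takes over 54 s, if anything falls off the work surface, if the arm or the gripper's body presses on something with over 40 N, if the wrist force passes 120 N, or if a joint passes its speed limit or range.

### The arm

A 7-joint arm with a two-finger parallel gripper is mounted at the origin on the work surface. World frame = base frame: x ahead of the robot, y to its left, z up, the work surface at z = 0. Lengths are in m, angles in rad, forces in N, time in s.
With the tool pointing down it reaches from about 0.4 to 0.925 m from the base axis. Payload 4.1 kg.
Tool frame: the origin (TCP) lies between the finger pads; the fingertips stand 19 mm ahead of it and the grasp point (between the pads) is the TCP; z points along the fingers, y is the line along which they close (so a half turn about z gives the same grasp; the last joint's range is limited). The gripper opens to 85 mm and grips with 20 to 120 N. Pads are 22 mm wide; open, the fingers measure 114 mm over their backs; the gripper's body (76 mm by 85 mm) begins 54 mm behind the grasp point. The pads swing forward as they close: fully open they stand 13 mm farther back than shut.
Start: joints at [-1.253, 0.398, 0.045, 1.537, -0.019, 1.207, -0.051], TCP at [0.263, 0.594, 0.25] pointing down, gripper open.
Joint ranges: [-2.82, 2.82], [-0.49, 2.23], [-1.37, 1.46], [0, 2.46], [-1.36, 4.5], [0.23, 2], [-2.94, 2.94]. Speed limits (rad/s): [2.57, 2.57, 3.14, 3.14, 3.14, 3.14, 3.14].

### API

Orientations are given as a unit quaternion [x, y, z, w].
In Python, from cell import telemetry, vision, ticket gives the robot as it stands.
- The arm moves only by the tool send_rows, never from a script. Its argument "rows" is one flat list of numbers, 4 for each row, row after row: the shift along the tool's x, y, z each as a share of 0.02 m, from -1 to 1, then the turn about the tool's z as a share of 180 degrees, from -1 to 1. A call has 1 to 8 rows; each row shifts and turns the commanded pose from where the row before left it, along the tool's axes as they then stand; what a row does not reach is not made up. A row lasts 1/8 s, in which the tool goes at most 62.5 mm and 10.7 degrees, less where a joint would pass 70% of its speed; a pose out of reach is approached as far as the arm can. A call with a number of a shift or a turn outside -1 to 1 is refused whole. A call with a gripper value outside its range is refused whole. "gripper" is the opening, from 0 (shut) to 1 (fully open), set as the call begins (left out, the last holds). The fingers move at their own pace and stop on an object; the grip force is fixed at half the most. Time passes only in rows, so rows that do not move let the fingers close. It gives the time, the measured TCP pose, the force, the opening and the grip force at its end, in the units of the state.
- telemetry.observe(): the state, without advancing time (a new reading comes with each control period).
- vision.read_camera(name): name is "side" or "top" or "wrist"; returns the picture (420x560x3 uint8, red, green, blue); there is no depth.
- vision.camera_params(name): a dict with "K" (3x3 intrinsics, pixels), "eye" and "attitude" of the camera in the world; the wrist camera has in their place "hand_eye" (4x4, takes a point from camera to tool coordinates, whose origin is the TCP and whose axes are the flange's). Camera axes: x right, y down, z forward; pixel columns grow to the right and rows downward; lengths in m; the calibration is good to about 2 mm. The wrist camera is an equidistant fisheye: a pixel r from the principal point sees the ray r / f radians off the axis. A picture is of the moment at which its call begins: read the wrist's pose just before it. camera_params takes no time and is no camera call.
- ticket.finish_job(): hands the job in; it is judged then, once.
The state is a dict: "clock": time; "q": joint angles; "qd": joint speeds; "joint_efforts": joint torques, N m; "eef_pos": TCP position; "orientation": TCP orientation; "contact_force": force on the tool from outside, world axes, zero at the start; "moment": the same for the moment, N m; "grip_width": finger opening in m; "grip_force": force on a finger pad.
Only numpy, scipy, OpenCV 4.12 (cv2) and the standard library are available. Lean on these libraries where they do the work, as an engineer would, in place of code of your own. Each camera call takes 0.05 s, during which the arm holds its last target. There are 200 camera calls.

## Working session

There is one attempt and no reset: what is moved stays moved. The work goes in short steps, Python scripts to look and compute and a tool call to move; the robot and the scene stay as the last step left them, time stands still between calls to the robot, and variables do not carry over. Pictures are saved under pics/ and viewed, at most 10 in all, crops included, and the job is handed in when it is done.

Besides the shell and the picture viewer there is one more tool, called after "Request:" as name(argument=value, ...) on one line, values as JSON. send_rows: Moves the arm, as the interface text tells. Shift numbers are shares of 0.02 m and turn numbers shares of 180 degrees, none past 1 either way. Its arguments: {"type":"object","properties":{"rows":{"type":"array"},"gripper":{"type":"number"}},"required":["rows"]}

```bash
mkdir -p pics && python3 - <<'E'
from cell import telemetry, vision
import cv2
s=telemetry.observe(); print({k:s[k] for k in('clock','eef_pos','orientation','grip_width')})
for n in('top','side'):
    im=vision.read_camera(n); cv2.imwrite(f'pics/{n}0.png',im[:,:,::-1]); print(n,vision.camera_params(n))
E
```

```text
{'clock': 0.0, 'eef_pos': array([0.26286229, 0.5938345 , 0.24926284]), 'orientation': array([ 2.06810535e-01,  9.78380536e-01, -9.54259836e-04, -1.37536432e-04]), 'grip_width': 0.08551807311640548}
top {'K': array([[445.25263248,   0.        , 274.67512156],
       [  0.        , 445.25263248, 213.09386516],
       [  0.        ,   0.        ,   1.        ]]), 'eye': array([0.5151726 , 0.03077764, 0.97568807]), 'attitude': array([ 0.71734893, -0.69620413,  0.02267974, -0.01399848])}
side {'K': array([[542.75940619,   0.        , 278.28235333],
       [  0.        , 542.75940619, 206.64889418],
       [  0.        ,   0.        ,   1.        ]]), 'eye': array([-0.12250964, -0.68603726,  1.03320631]), 'attitude': array([ 0.84517442, -0.36357734,  0.14464199, -0.36410221])}
```

View pics/top0.png

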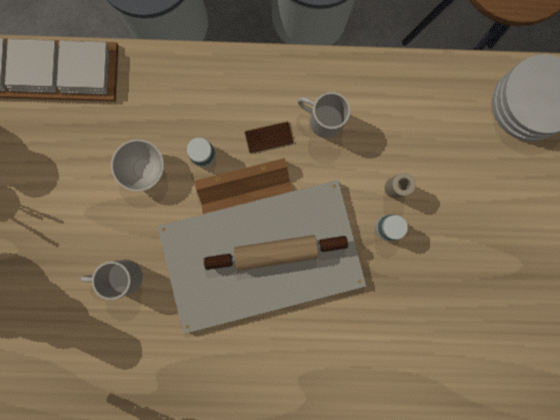

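View pics/side0.png

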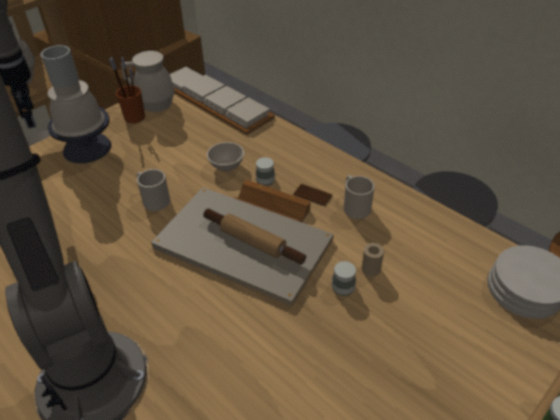

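The top view shows the board with corners near (163,228), (335,185), (362,285) and (187,328). The pin runs from handle end (204,262) to (348,243), and the rest is above the board at about (195–293, 162–212). The side view agrees, and nothing stands in the pin's path.

```bash
cat > h.py <<'E'
import numpy as np, cv2
from scipy.spatial.transform import Rotation as R
from cell import telemetry, vision
P=vision.camera_params('top'); M=R.from_quat(P['attitude']).as_matrix()
def ray(uv,z,P=P,M=M):
    d=M@np.linalg.inv(P['K'])@np.array([uv[0],uv[1],1.]); return P['eye']+d*(z-P['eye'][2])/d[2]
def rect(mask,x0,y0,x1,y1):
    m=np.zeros_like(mask); m[y0:y1,x0:x1]=mask[y0:y1,x0:x1]
    c=max(cv2.findContours(m,cv2.RETR_EXTERNAL,cv2.CHAIN_APPROX_NONE)[0],key=cv2.contourArea); return c
def handles(im,box):
    """dark handle blobs inside box -> list of (area, outline)"""
    x0,y0,x1,y1=box; g=np.zeros(im.shape[:2],np.uint8)
    v=im.max(axis=2); g[y0:y1,x0:x1]=(v<85)[y0:y1,x0:x1]*255
    c=cv2.findContours(g,cv2.RETR_EXTERNAL,cv2.CHAIN_APPROX_NONE)[0]
    return sorted(c,key=cv2.contourArea)[::-1]
E
python3 - <<'E'
from h import *
np.set_printoptions(precision=4,suppress=True)
im=cv2.imread('pics/top0.png')[:,:,::-1]; hsv=cv2.cvtColor(np.ascontiguousarray(im),cv2.COLOR_RGB2HSV)
print(im[290,260],im[252,275],im[262,215],im[185,240],im[350,260],im[168,240],im[195,240])
bm=((hsv[...,1]<60)&(hsv[...,2]>90)).astype(np.uint8)*255
c=rect(bm,150,172,375,340)
box=cv2.boxPoints(cv2.minAreaRect(cv2.convexHull(c))); print('board px',box)
w=np.array([ray(p,.024) for p in box]); print(w, [np.linalg.norm(w[i]-w[(i+1)%4]) for i in range(4)], w.mean(0))
for c in handles(im,(195,225,360,280))[:3]:
    r=cv2.minAreaRect(c); print(cv2.contourArea(c),r,ray(r[0],.049))
# all 3 rows: pixel extents of handle ends
for n,p in dict(hL=(204.5,262),hR=(348,243),railL=(195,180),railR=(287,161.5),frL=(203,212),frR=(293,190.5)).items():
    print(n,ray(p,.049 if n[0]=='h' else .034 if n[0]=='r' else .024))
for n,p in dict(mugB=(330,115),mugA=(112,281),post=(402,186),jarB=(393,228),jarA=(200,152)).items(): print(n,ray(p,.07))
E
```

```text
[130 126 114] [133 111  81] [58 31 19] [72 50 29] [152 130  99] [111  89  65] [96 69 41]
board px [[155.6178 225.8872]
 [338.7125 179.081 ]
 [366.2101 286.6455]
 [183.1155 333.4517]]
[[ 0.5298  0.2725  0.024 ]
 [ 0.6422 -0.1158  0.024 ]
 [ 0.414  -0.1795  0.024 ]
 [ 0.3053  0.205   0.024 ]] [np.float64(0.40426776412295146), np.float64(0.23695269737764846), np.float64(0.3996023880556084), np.float64(0.23443430224334613)] [0.4728 0.0455 0.024 ]
1608.0 ((276.82659912109375, 259.3728332519531), (27.29426383972168, 145.6707763671875), 81.25383758544922) [0.4676 0.0128 0.049 ]
0.0 ((356.0, 249.0), (0.0, 0.0), 0.0) [ 0.4938 -0.1512  0.049 ]
0.0 ((320.0, 260.0), (0.0, 0.0), 0.0) [ 0.4689 -0.0768  0.049 ]
hL [0.4578 0.1622 0.049 ]
hR [ 0.5058 -0.1343  0.049 ]
railL [0.6294 0.191  0.034 ]
railR [ 0.6751 -0.0031  0.034 ]
frL [0.5625 0.1729 0.024 ]
frR [ 0.6145 -0.0181  0.024 ]
mugB [ 0.7685 -0.0878  0.07  ]
mugA [0.4157 0.3434 0.07  ]
post [ 0.6259 -0.2391  0.07  ]
jarB [ 0.5392 -0.2219  0.07  ]
jarA [0.6829 0.1769 0.07  ]
```

Request:
send_rows(rows=[-0.81, -0.97, 0, 0, -0.81, -0.97, 0, 0, -0.81, -0.97, 0, 0, -0.81, -0.97, 0, 0, -0.81, -0.97, 0, 0, -0.81, -0.97, 0, 0, -0.81, -0.97, 0, 0, -0.81, -0.97, 0, 0], gripper=1)

```text
clock: 1.1
eef_pos: [0.3192, 0.3985, 0.2503]
orientation: [0.207, 0.978, 0.0, 0.0]
contact_force: [0.3, 1.0, 0.1]
grip_width: 0.0852
grip_force: 0.0
```

Request:
send_rows(rows=[-0.81, -0.97, 0, 0, -0.81, -0.97, 0, 0, -0.81, -0.97, 0, 0, -0.81, -0.97, 0, 0, -0.81, -0.97, 0, 0, -0.81, -0.97, 0, 0, -0.81, -0.97, 0, 0, -0.81, -0.97, 0, 0])

```text
clock: 2.1
eef_pos: [0.3746, 0.2041, 0.2504]
orientation: [0.207, 0.978, 0.0, 0.0]
contact_force: [-0.3, 0.4, -1.4]
grip_width: 0.0855
grip_force: 0.0
```

Request:
send_rows(rows=[-0.81, -0.97, 0, 0, -0.81, -0.97, 0, 0, -0.81, -0.97, 0, 0, -0.81, -0.97, 0, 0, -0.81, -0.97, 0, 0, -0.81, -0.97, 0, 0, -0.81, -0.97, 0, 0, -0.81, -0.97, 0, 0])

```text
clock: 3.1
eef_pos: [0.43, 0.0098, 0.2503]
orientation: [0.207, 0.978, 0.0, 0.0]
contact_force: [0.6, 0.2, 0.0]
grip_width: 0.0854
grip_force: 0.0
```

Request:
send_rows(rows=[0, 0, 0, -0.046, 0, 0, 0, -0.046, 0, 0, 0, -0.046, 0, 0, 0, -0.046, 0, 0, 0, 0, 0, 0, 0, 0])

```text
clock: 3.85
eef_pos: [0.43, 0.011, 0.2503]
orientation: [-0.079, 0.997, 0.0, 0.0]
contact_force: [0.3, 1.1, -0.4]
grip_width: 0.0854
grip_force: 0.0
```

Request:
send_rows(rows=[0, -0.25, 0.98, 0, 0, 0, 0.98, 0, 0, 0, 0.98, 0, 0, 0, 0.98, 0, 0, 0, 0.98, 0, 0, 0, 0.98, 0, 0, 0, 0.98, 0])

```text
clock: 4.72
eef_pos: [0.4311, 0.0063, 0.1125]
orientation: [-0.08, 0.997, 0.0, 0.0]
contact_force: [-0.4, 0.5, -0.8]
grip_width: 0.0853
grip_force: 0.0
```

Request:
send_rows(rows=[0, 0, 0.98, 0, 0, 0, 0.7, 0, 0, 0, 0.5, 0, 0, 0, 0.5, 0, 0, 0, 0.26, 0, 0, 0, 0, 0])

```text
clock: 5.48
eef_pos: [0.4309, 0.0063, 0.0541]
orientation: [-0.08, 0.997, 0.0, -0.0]
contact_force: [0.3, -0.6, -0.7]
grip_width: 0.0852
grip_force: 0.0
```

```bash
python3 - <<'E'
from h import *
s=telemetry.observe();print(s['eef_pos'],s['contact_force'])
a=vision.read_camera('side')[180:300,140:350]; b=vision.read_camera('top')[150:300,140:380]
a=cv2.resize(a,(800,457)); cv2.imwrite('pics/s1.png',a[:,:,::-1]); cv2.imwrite('pics/t1.png',cv2.resize(b,(800,500))[:,:,::-1])
E
```

```text
[0.43093568 0.00630098 0.05412828] [ 0.34928822 -0.62962716 -0.68586165]
```

View pics/s1.png

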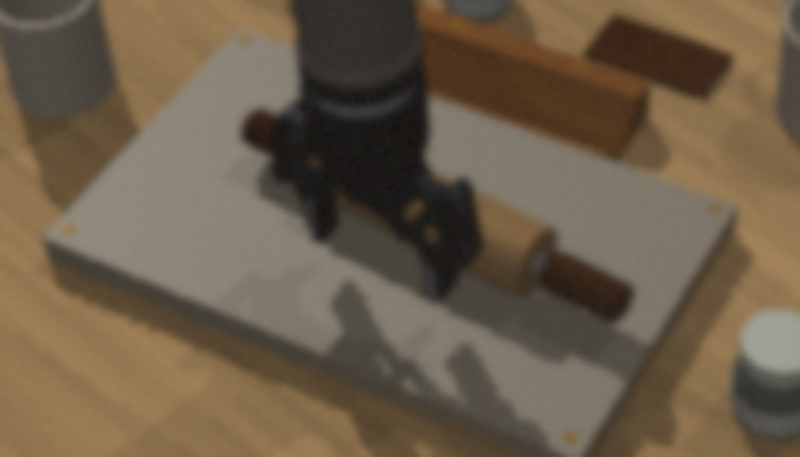

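Request:
send_rows(rows=[-0.2, 0, 0, 0, -0.2, 0, 0, 0, -0.1, 0, 0, 0, -0.1, 0, 0, 0, -0.1, 0, 0, 0, -0.12, 0, 0, 0, -0.15, 0, 0, 0, -0.15, 0, 0, 0])

```text
clock: 6.58
eef_pos: [0.4533, 0.01, 0.0543]
orientation: [-0.081, 0.997, 0.0, 0.0]
contact_force: [-0.2, -0.2, 0.5]
grip_width: 0.0853
grip_force: 0.1
```

Request:
send_rows(rows=[-0.15, 0, 0, -0.0015, -0.15, 0, 0, -0.0015, -0.15, 0, 0, -0.0015, -0.15, 0, 0, -0.0015, -0.15, 0, 0, -0.0015, -0.15, 0, 0, -0.0015, -0.15, 0, 0, -0.0015, -0.15, 0, 0, -0.0015])

```text
clock: 7.58
eef_pos: [0.477, 0.0142, 0.0543]
orientation: [-0.1, 0.995, 0.0, 0.0]
contact_force: [0.1, -0.5, -0.3]
grip_width: 0.0857
grip_force: 0.1
```

```bash
python3 - <<'E'
from h import *
s=telemetry.observe();print(s['eef_pos'],s['contact_force'])
im=vision.read_camera('top'); cv2.imwrite('pics/t2.png',cv2.resize(im[150:300,140:380],(800,500))[:,:,::-1])
E
```

```text
[0.4769526  0.01424969 0.05430189] [ 0.12830153 -0.53292552 -0.26150105]
```

View pics/t2.png

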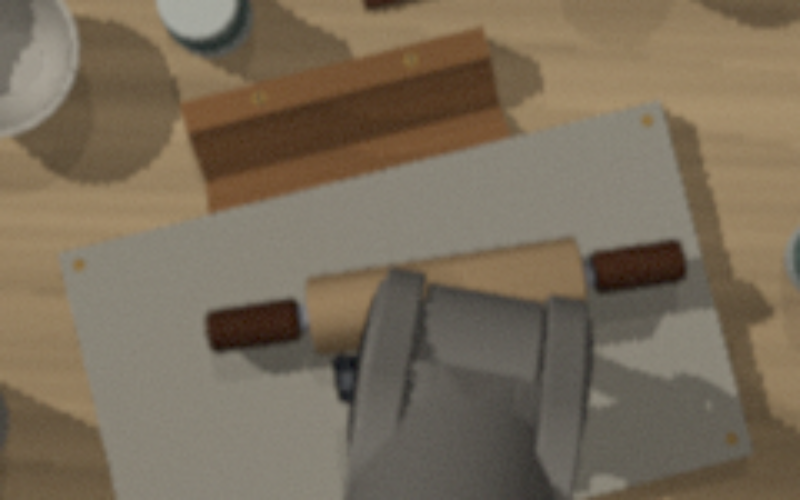

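The pin has rolled about 28 mm, with handle ends near (207,330) and (685,262) in the crop. It is touching the fingers and still a little out of square.

Request:
send_rows(rows=[-0.15, 0, 0, -0.002, -0.15, 0, 0, -0.002, -0.15, 0, 0, -0.002, -0.15, 0, 0, -0.002, -0.15, 0, 0, -0.002, -0.15, 0, 0, -0.002, -0.15, 0, 0, -0.002, -0.15, 0, 0, -0.002])

```text
clock: 8.62
eef_pos: [0.5003, 0.0195, 0.0543]
orientation: [-0.125, 0.992, 0.0, -0.0]
contact_force: [-0.0, 0.6, 0.5]
grip_width: 0.0855
grip_force: 0.1
```

Request:
send_rows(rows=[-0.15, 0, 0, -0.002, -0.15, 0, 0, -0.002, -0.15, 0, 0, -0.002, -0.15, 0, 0, -0.002, -0.15, 0, 0, 0, -0.15, 0, 0, 0, -0.15, 0, 0, 0, -0.15, 0, 0, 0])

```text
clock: 9.62
eef_pos: [0.5235, 0.0258, 0.0543]
orientation: [-0.137, 0.991, 0.0, -0.0]
contact_force: [-0.7, -0.3, 0.6]
grip_width: 0.0854
grip_force: 0.1
```

```bash
cat >> h.py <<'E'
C=np.array([.6074,.0840]); X=np.array([.961,.275]); Y=np.array([-.275,.961])
def pin(im,z=.049):
    """red-brown dark handles on board/rest side; ends along the pin in rest frame"""
    hsv=cv2.cvtColor(np.ascontiguousarray(im),cv2.COLOR_RGB2HSV)
    m=((hsv[...,1]>110)&(hsv[...,2]<75)&((hsv[...,0]<12)|(hsv[...,0]>170))).astype(np.uint8)*255
    m=cv2.morphologyEx(m,cv2.MORPH_OPEN,np.ones((3,3)))
    for c in cv2.findContours(m,cv2.RETR_EXTERNAL,cv2.CHAIN_APPROX_NONE)[0]:
        r=cv2.minAreaRect(c); 
        if cv2.contourArea(c)<80: continue
        b=np.array([ray(p,z)[:2]-C for p in cv2.boxPoints(r)]); y=b@Y; ctr=ray(r[0],z)[:2]-C
        print('blob px',np.round(r[0]),'size',np.round(r[1]),'rest x %.3f y %.3f'%(ctr@X,ctr@Y),'y ends %.3f %.3f'%(y.min(),y.max()))
E
python3 - <<'E'
from h import *
s=telemetry.observe();t=s['eef_pos'][:2]-C;print(s['clock'],s['eef_pos'],'tool rest',t@X,t@Y,s['contact_force'])
im=vision.read_camera('top'); cv2.imwrite('pics/t3.png',cv2.resize(im[120:300,120:400],(800,514))[:,:,::-1]); pin(im)
E
```

```text
9.625 [0.52346209 0.02582047 0.05427536] tool rest -0.09666370284153951 -0.032827607844048305 [-0.71102587 -0.29878838  0.62082017]
```

View pics/t3.png

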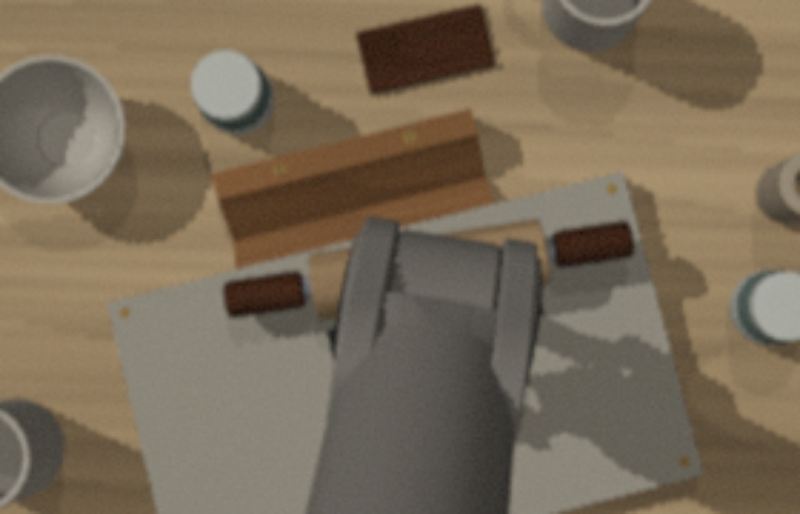

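The handle ends are at (225,297) and (632,242) in the crop. The pin rolls but stays about 6° out of square, so only one finger is bearing on it. The groove should square it up while the already square fingers keep pushing slowly.

Request:
send_rows(rows=[-0.15, 0, 0, 0, -0.15, 0, 0, 0, -0.15, 0, 0, 0, -0.15, 0, 0, 0, -0.15, 0, 0, 0, -0.15, 0, 0, 0, -0.15, 0, 0, 0, -0.15, 0, 0, 0])

```text
clock: 10.68
eef_pos: [0.5466, 0.0323, 0.0543]
orientation: [-0.137, 0.991, 0.0, 0.0]
contact_force: [-0.3, 0.1, 0.0]
grip_width: 0.0848
grip_force: 0.1
```

```bash
sed -i 's/<75)&((hsv/<78)\&((hsv/; s/<12)|/<14)|/; s/>110)/>100)/' h.py && python3 - <<'E'
from h import *
s=telemetry.observe();t=s['eef_pos'][:2]-C;print(s['clock'],s['eef_pos'],'tool rest',t@X,t@Y,s['contact_force'])
im=vision.read_camera('top'); cv2.imwrite('pics/t4.png',cv2.resize(im[120:300,120:400],(800,514))[:,:,::-1]); pin(im)
E
```

```text
10.675 [0.54657349 0.03234769 0.05428934] tool rest -0.07265866188347754 -0.0329105810190648 [-0.32405788  0.13679284  0.04188774]
blob px [210. 211.] size [12. 25.] rest x -0.022 y 0.079 y ends 0.052 0.106
blob px [326. 193.] size [10. 24.] rest x -0.046 y -0.163 y ends -0.190 -0.136
blob px [269. 137.] size [21. 43.] rest x 0.099 y -0.077 y ends -0.123 -0.031
```

View pics/t4.png

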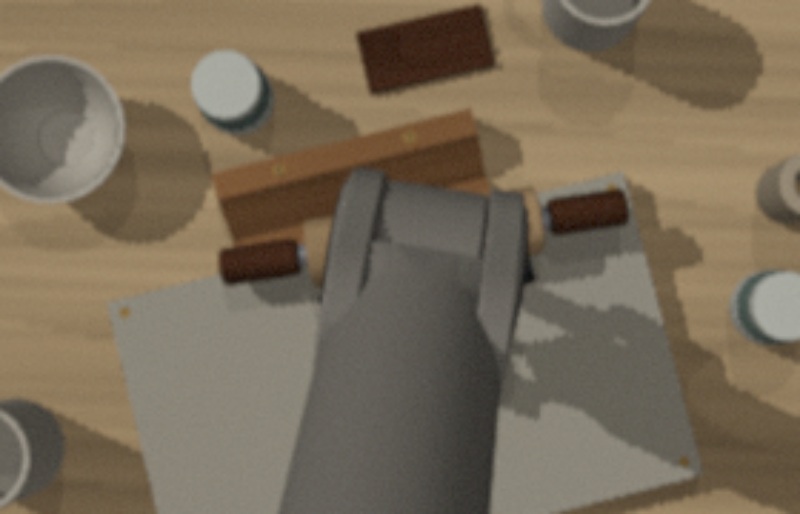

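Request:
send_rows(rows=[-0.1, 0, 0, 0, -0.1, 0, 0, 0, -0.1, 0, 0, 0, -0.1, 0, 0, 0, -0.1, 0, 0, 0, -0.1, 0, 0, 0, -0.1, 0, 0, 0, -0.1, 0, 0, 0])

```text
clock: 11.72
eef_pos: [0.562, 0.0366, 0.0543]
orientation: [-0.137, 0.991, 0.0, 0.0]
contact_force: [-0.1, -0.3, -0.7]
grip_width: 0.0853
grip_force: 0.0
```

```bash
python3 - <<'E'
from h import *
s=telemetry.observe();t=s['eef_pos'][:2]-C;print(s['clock'],s['eef_pos'],'tool rest',t@X,t@Y,s['contact_force'])
im=vision.read_camera('top'); pin(im)
E
```

```text
11.725 [0.56197162 0.0366267  0.05430427] tool rest -0.056684333483403355 -0.033032936980642164 [-0.12575761 -0.27289691 -0.72100537]
blob px [209. 203.] size [13. 25.] rest x -0.006 y 0.079 y ends 0.051 0.107
blob px [325. 186.] size [11. 26.] rest x -0.031 y -0.164 y ends -0.193 -0.136
blob px [269. 137.] size [21. 44.] rest x 0.099 y -0.077 y ends -0.123 -0.030
```

Request:
send_rows(rows=[-0.1, 0, 0, 0, -0.1, 0, 0, 0, -0.1, 0, 0, 0, -0.1, 0, 0, 0, -0.1, 0, 0, 0, -0.1, 0, 0, 0, -0.1, 0, 0, 0, -0.1, 0, 0, 0])

```text
clock: 12.78
eef_pos: [0.5773, 0.041, 0.0543]
orientation: [-0.137, 0.991, 0.0, 0.0]
contact_force: [-1.0, -0.4, 0.4]
grip_width: 0.0852
grip_force: 0.0
```

```bash
python3 - <<'E'
from h import *
s=telemetry.observe();t=s['eef_pos'][:2]-C;print(s['clock'],s['eef_pos'],'tool rest',t@X,t@Y,s['contact_force'])
im=vision.read_camera('top'); cv2.imwrite('pics/t5.png',cv2.resize(im[120:300,120:400],(800,514))[:,:,::-1]); pin(im,.039)
E
```

```text
12.775 [0.57732458 0.04097928 0.05430974] tool rest -0.04073317661345713 -0.03307217596879482 [-1.03818661 -0.35754754  0.41258789]
blob px [209. 200.] size [13. 26.] rest x 0.000 y 0.077 y ends 0.050 0.104
blob px [321. 171.] size [11. 26.] rest x 0.002 y -0.166 y ends -0.194 -0.139
blob px [269. 137.] size [21. 43.] rest x 0.101 y -0.078 y ends -0.124 -0.031
```

The pin is seated and square: both handles read x≈0 in the rest frame. It sits 45 mm off toward −y. I'll back off, raise, shut the fingers and come down beyond its −y end.

Request:
send_rows(rows=[0.25, 0, 0, 0, 0.5, 0, 0, 0, 0, 0, -0.95, 0, 0, 0, -0.95, 0, 0, 0, -0.95, 0, 0, 0, -0.95, 0])

```text
clock: 13.58
eef_pos: [0.5633, 0.037, 0.1323]
orientation: [-0.137, 0.991, 0.0, 0.001]
contact_force: [0.2, 0.4, -0.3]
grip_width: 0.0852
grip_force: 0.0
```

Request:
send_rows(rows=[-0.28, -0.98, 0, 0, -0.28, -0.98, 0, 0, -0.28, -0.98, 0, 0, -0.28, -0.98, 0, 0, -0.28, -0.98, 0, 0, -0.28, -0.98, 0, 0, -0.28, -0.98, 0, 0, -0.28, -0.98, 0, 0], gripper=0)

```text
clock: 14.58
eef_pos: [0.6491, -0.1031, 0.1302]
orientation: [-0.137, 0.991, 0.0, 0.0]
contact_force: [-0.1, 0.0, 0.8]
grip_width: 0.0001
grip_force: 0.0
```

Request:
send_rows(rows=[-0.28, -0.98, 0, 0, -0.28, -0.98, 0, 0, 0, 0, 0, 0, 0, 0, 0, 0])

```text
clock: 15.08
eef_pos: [0.6696, -0.1359, 0.13]
orientation: [-0.137, 0.991, 0.001, -0.0]
contact_force: [0.3, -0.7, -0.2]
grip_width: -0.0003
grip_force: 0.0
```

```bash
python3 - <<'E'
from h import *
s=telemetry.observe();t=s['eef_pos'][:2]-C;print(s['clock'],s['eef_pos'],'tool rest',t@X,t@Y,s['contact_force'],s['grip_width'])
a=vision.read_camera('side')[150:310,200:420]; cv2.imwrite('pics/s6.png',cv2.resize(a,(800,582))[:,:,::-1])
E
```

```text
15.075 [ 0.66957685 -0.13593652  0.13003551] tool rest -0.0007305847898986591 -0.22845762798983385 [ 0.27504534 -0.69100184 -0.19882075] -0.000305559325330782
```

View pics/s6.png

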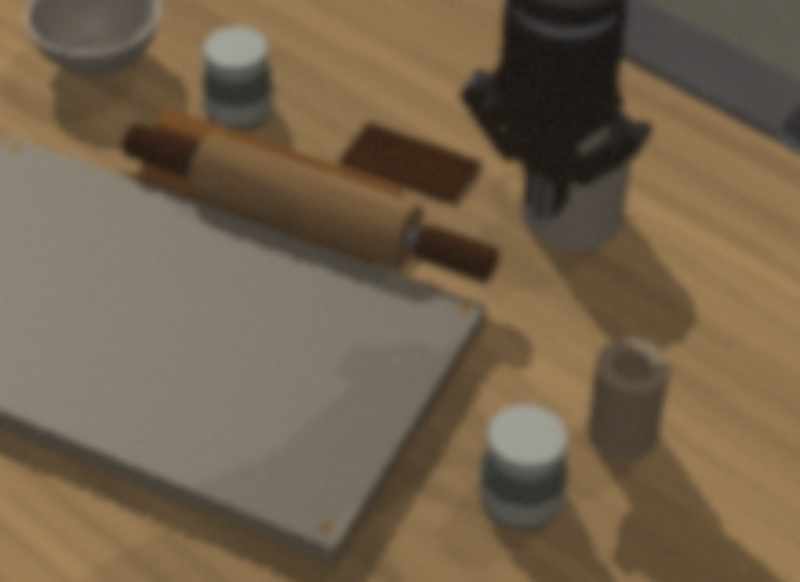

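The shut fingers are above the spot just beyond the pin's near handle end at (490,265). There is clear space around them, and the mug is behind.

Request:
send_rows(rows=[0, 0, 0.9, 0, 0, 0, 0.9, 0, 0, 0, 0.9, 0, 0, 0, 0.8, 0, 0, 0, 0.5, 0, 0, 0, 0, 0])

```text
clock: 15.88
eef_pos: [0.6692, -0.1365, 0.0492]
orientation: [-0.137, 0.991, 0.0, -0.001]
contact_force: [-0.2, 0.6, 0.3]
grip_width: -0.0001
grip_force: 0.0
```

Request:
send_rows(rows=[0, 0.15, 0, 0, 0, 0.15, 0, 0, 0, 0.15, 0, 0, 0, 0.15, 0, 0, 0, 0.15, 0, 0, 0, 0.15, 0, 0, 0, 0.15, 0, 0, 0, 0.15, 0, 0])

```text
clock: 16.88
eef_pos: [0.6634, -0.1142, 0.0504]
orientation: [-0.137, 0.991, -0.001, 0.0]
contact_force: [0.3, -1.6, -0.5]
grip_width: 0.0002
grip_force: 0.9
```

```bash
python3 - <<'E'
from h import *
s=telemetry.observe();t=s['eef_pos'][:2]-C;print(s['clock'],s['eef_pos'],'tool rest',t@X,t@Y,s['contact_force'])
im=vision.read_camera('top'); pin(im,.039)
E
```

```text
16.875 [ 0.66342781 -0.11418781  0.05041489] tool rest -0.0006589207532712654 -0.20586613587405325 [ 0.30774    -1.57636469 -0.48702145]
blob px [208. 199.] size [11. 25.] rest x 0.003 y 0.079 y ends 0.052 0.105
blob px [269. 137.] size [21. 44.] rest x 0.101 y -0.078 y ends -0.125 -0.030
```

Request:
send_rows(rows=[0, 0.1, 0, 0, 0, 0.1, 0, 0, 0, 0.1, 0, 0, 0, 0.1, 0, 0, 0, 0.1, 0, 0, 0, 0.1, 0, 0, 0, 0.1, 0, 0, 0, 0.1, 0, 0])

```text
clock: 17.92
eef_pos: [0.6589, -0.0981, 0.0503]
orientation: [-0.137, 0.991, 0.0, -0.0]
contact_force: [-0.2, -0.8, -0.4]
grip_width: -0.0
grip_force: 1.1
```

Request:
send_rows(rows=[0, 0.1, 0, 0, 0, 0.1, 0, 0, 0, 0.1, 0, 0, 0, 0.1, 0, 0, 0, 0.1, 0, 0, 0, 0.1, 0, 0, 0, 0.1, 0, 0, 0, 0.1, 0, 0])

```text
clock: 18.92
eef_pos: [0.6545, -0.0827, 0.0503]
orientation: [-0.137, 0.991, -0.0, 0.0]
contact_force: [0.3, -3.7, 0.4]
grip_width: 0.0001
grip_force: 1.2
```

```bash
python3 - <<'E'
from h import *
s=telemetry.observe();t=s['eef_pos'][:2]-C;print(s['clock'],s['eef_pos'],'tool rest',t@X,t@Y,s['contact_force'])
im=vision.read_camera('top'); pin(im,.039)
E
```

```text
18.925 [ 0.65454961 -0.08266102  0.05032277] tool rest -0.0005210047016810114 -0.17312737796514072 [ 0.33232031 -3.73454287  0.42415435]
blob px [193. 203.] size [10. 26.] rest x 0.003 y 0.111 y ends 0.084 0.139
blob px [269. 137.] size [21. 44.] rest x 0.101 y -0.077 y ends -0.124 -0.030
```

Request:
send_rows(rows=[0, 0.1, 0, 0, 0, 0.1, 0, 0, 0, 0.1, 0, 0, 0, 0.1, 0, 0, 0, 0.05, 0, 0, 0, 0.05, 0, 0, 0, 0, 0, 0])

```text
clock: 19.85
eef_pos: [0.6519, -0.0729, 0.0503]
orientation: [-0.137, 0.991, 0.0, -0.0]
contact_force: [-0.1, -2.0, 1.0]
grip_width: 0.0
grip_force: 1.1
```

Request:
send_rows(rows=[0, -0.2, 0, 0, 0, -0.4, 0, 0, 0, -0.8, 0, 0, 0, -1, 0, 0, 0, -1, 0, 0, 0, -1, 0, 0, 0, 0, 0, 0])

```text
clock: 20.72
eef_pos: [0.6757, -0.1614, 0.0505]
orientation: [-0.135, 0.991, -0.001, 0.0]
contact_force: [0.1, 0.8, -0.3]
grip_width: 0.0002
grip_force: 0.0
```

```bash
python3 - <<'E'
from h import *
s=telemetry.observe();t=s['eef_pos'][:2]-C;print(s['clock'],s['eef_pos'],'tool rest',t@X,t@Y,s['contact_force'])
im=vision.read_camera('top'); pin(im,.039); cv2.imwrite('pics/t7.png',cv2.resize(im[120:300,120:400],(800,514))[:,:,::-1])
E
```

```text
20.725 [ 0.67566773 -0.16137286  0.05047644] tool rest -0.001872250928706369 -0.2545769474911616 [ 0.06809074  0.79748123 -0.3404891 ]
blob px [189. 204.] size [12. 27.] rest x 0.003 y 0.120 y ends 0.091 0.150
blob px [300. 177.] size [11. 25.] rest x 0.002 y -0.121 y ends -0.148 -0.094
blob px [269. 137.] size [21. 43.] rest x 0.101 y -0.077 y ends -0.124 -0.031
```

View pics/t7.png

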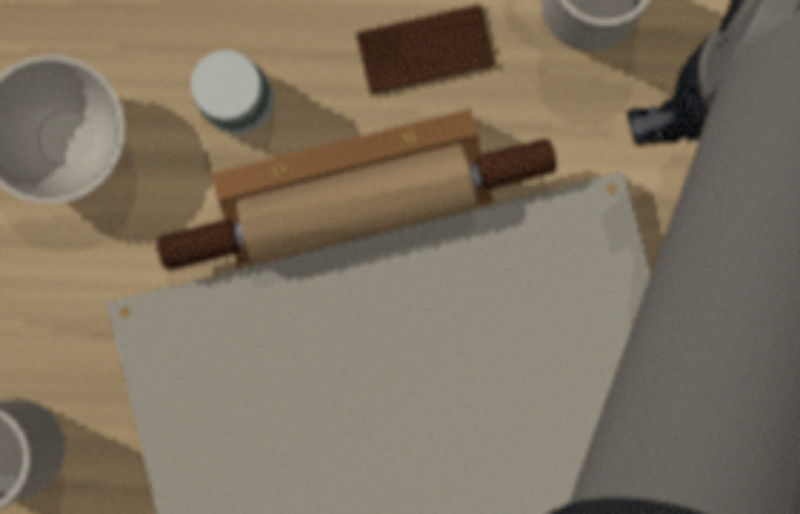

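The pin lies in the groove with its handle ends at about (160,250) and (553,157). I'll raise the arm and check the centring once against the rail itself.

Request:
send_rows(rows=[0, 0, -0.8, 0, 0, 0, -0.9, 0, 0, 0, -0.9, 0, 0, 0, -0.9, 0, 0, 0, -0.9, 0, 0, 0, 0, 0])

```text
clock: 21.52
eef_pos: [0.6769, -0.1582, 0.1406]
orientation: [-0.137, 0.991, -0.001, 0.002]
contact_force: [-0.2, 0.3, -0.7]
grip_width: -0.0001
grip_force: 0.0
```

```bash
python3 - <<'E'
from h import *
im=vision.read_camera('top').astype(float); pin(im.astype(np.uint8),.039)
# intensity profile along rail top (z=.034, x=+.040), averaged over rail width: ends by steepest step
ys=np.arange(-.13,.1301,.0005); A=M
def px(p):
    q=P['K']@(A.T@(np.r_[p,.034]-P['eye'])); return q[:2]/q[2]
prof=0
for x in np.arange(.034,.047,.002):
    uv=np.array([px(C+X*x+Y*y) for y in ys],np.float32)
    s=cv2.remap(im.astype(np.float32),uv[:,:1],uv[:,1:],cv2.INTER_LINEAR)[:,0]; prof=prof+s[:,2]/s[:,0]
g=np.gradient(cv2.GaussianBlur(prof[:,None],(1,0+9),2)[:,0])
for lo,hi in((-.12,-.08),(.08,.12)):
    k=(ys>lo)&(ys<hi); w=np.abs(g[k])**2; print(ys[k][np.argmax(w)],(ys[k]*w).sum()/w.sum())
E
```

```text
blob px [189. 205.] size [11. 26.] rest x 0.001 y 0.122 y ends 0.094 0.149
blob px [300. 176.] size [11. 27.] rest x 0.003 y -0.120 y ends -0.150 -0.091
blob px [269. 137.] size [21. 43.] rest x 0.101 y -0.077 y ends -0.124 -0.031
-0.09949999999999998 -0.09945177522494542
0.1000000000000002 0.10003906763437563
```

The rail ends read −0.0995 and +0.100 m and the pin ends −0.150 and +0.149 m, so the pin is centred to within about 1 mm.

```bash
python3 -c "
from cell import ticket; print(ticket.finish_job())"
```

```text
the job is handed in; nothing more can be done
None
```

The rolling pin was rolled into the V-rest and nudged endwise until centred to within about 1 mm by the top camera, the other ware was left alone, and the job was handed in with the arm clear after about 22 s; no verdict was returned.

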